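# Wedge the tube roller's front feet just clear of the bench

### The arm

A 7-joint arm with a two-finger parallel gripper is mounted at the origin on the work surface. World frame = base frame: x ahead of the robot, y to its left, z up, the work surface at z = 0. Lengths are in m, angles in rad, forces in N, time in s.
With the tool pointing down it reaches from about 0.4 to 0.875 m from the base axis. Payload 19.3 kg.
Tool frame: the origin (TCP) lies midway between the tips of the shut fingers; the grasp point (between the pads) lies 19 mm behind it; z points along the fingers, y is the line along which they close (so a half turn about z gives the same grasp; the last joint's range is limited). The gripper opens to 85 mm and grips with 20 to 120 N. Pads are 22 mm wide; open, the fingers measure 114 mm over their backs; the gripper's body (76 mm by 85 mm) begins 54 mm behind the grasp point. The pads swing forward as they close: fully open they stand 13 mm farther back than shut.
Start: joints at [-1.222, 0.521, -0.036, 1.599, 0.021, 1.021, -0.113], TCP at [0.254, 0.571, 0.231] pointing down, gripper open.
Joint ranges: [-2.91, 2.91], [-0.3, 2.13], [-1.5, 1.42], [0.17, 2.43], [-1.26, 4.41], [0.16, 1.93], [-2.52, 2.52]. Speed limits (rad/s): [1.89, 1.89, 2.39, 2.39, 3.01, 3.01, 3.01].

### API

Orientations are given as [roll, pitch, yaw] about the fixed x, y, z axes, in that order (R = Rz(yaw) Ry(pitch) Rx(roll)).
In Python, from workcell import * gives the robot as it stands. The module is installed in compiled form; this text tells all that it offers.
- The arm moves only by the tool play_rows, never from a script. Its argument "deltas" is a list of rows, each a list of 7 numbers: the shift along the tool's x, y, z in units of 500 mm (1.0 is 500 mm), then the turn, a rotation vector about the tool's x, y, z in units of 120 degrees (1.0 is 120 degrees), then the closure, from 0 (fully open) to 1 (shut). A call has 1 to 10 rows; each row is the pose to reach, as a shift and turn from the pose commanded when the call began, along the tool's axes at that moment; what a row does not reach only later rows make up. A row lasts 1/10 s, in which the tool goes at most 50 mm and 8.59 degrees, less where a joint would pass 70% of its speed; a pose out of reach is approached as far as the arm can. A call with a number of a shift or a turn outside -1 to 1 is refused whole. A call with a gripper value outside its range is refused whole. The fingers move at their own pace and stop on an object; "newtons" is the grip in N (left out, the last holds). Time passes only in rows, so rows that repeat a pose let the fingers close. It gives the time, the measured TCP pose, the force, the opening and the grip force at its end, in the units of the state.
- observe(): the state, without advancing time (a new reading comes with each control period).
- grab_frame(name): name is "side" or "top" or "wrist"; returns the picture (400x640x3 uint8, red, green, blue); there is no depth.
- get_calibration(name): a dict with "fovy" (degrees; the focal length in pixels is half the picture's height over the tangent of half this angle, whatever the lens; pixels are square), "cx", "cy" (the principal point, pixels), "xyz" and "rotation" of the camera in the world. Camera axes: x right, y down, z forward; pixel columns grow to the right and rows downward; lengths in m; the calibration is good to about 2 mm. A picture is of the moment at which its call begins: read the wrist's pose just before it. get_calibration takes no time and is no camera call; for the wrist camera it gives the pose at the moment of the call.
- job_done(): hands the job in; it is judged then, once.
The state is a dict: "clock": time; "qpos": joint angles; "qd": joint speeds; "joint_efforts": joint torques, N m; "position": TCP position; "tool_rot": TCP orientation; "force": force on the tool from outside, world axes, zero at the start; "moment": the same for the moment, N m; "grip_width": finger opening in m; "finger_force": force on a finger pad.
Only numpy, scipy, OpenCV 4.12 (cv2) and the standard library are available. Lean on these libraries where they do the work, as an engineer would, in place of code of your own. Each camera call takes 0.05 s, during which the arm holds its last target. There are 200 camera calls.

### The job

The tube roller needs levelling and there are blood samples on it, so do not lift or shove it by hand: take the wooden wedge and, with it flat on the bench and square to the machine, push it thin end first under the middle of the roller's front edge until both front feet just come clear of the bench, a gap of about 3 mm, so that I can turn them. Finish holding it like that: keep the wedge gripped and pushed in place while the rear feet still stand on the bench. Go gently, never raise the front more than 8 mm, and leave the samples, the tube rack, the specimen pot and the stapler as they are.

Things in the scene. Friction and masses are not known exactly. Their poses are not given: they have to be found in the camera images.
- mixer: Tube roller: low white machine 200 mm deep (x), 270 wide (y), 88 high, 2 kg, loose on four rubber feet. Flat underside 10 mm above the bench, no feet within 95 mm of the centre line. Front face at x = -100 mm looks roughly to the robot (speed knob sticks out 11 mm at y = +85); rollers along y carry three tubes. Origin: centre of the footprint, bench level; x front to back, y left, z up.
- front (a point): Middle of the tube roller's lower front edge, on the underside, 10 mm above the bench when level: the wedge goes in here, along the roller's x. About 4 N up lifts the front, which tips about the rear feet; the rubber feet keep the machine from sliding meanwhile.
- foot_left (a point): Centre of the sole of the left front foot (a rubber pad with a steel thumbwheel, 85 mm in front of the roller's centre and 110 mm to its left). Its z is 0 standing and is the gap under the foot once lifted.
- foot_right (a point): The same for the right front foot (110 mm to the right). The two rear feet, 80 mm behind the roller's centre, stay down.
- wedge: Plain light-wood wedge, flat on the bench: 150 mm long, 40 wide with upright parallel sides, 30 high at the thick end (x = -75 mm) falling evenly (18 mm per 100) to 3 at the thin end (x = +75 mm); 80 g. Origin: centre of its underside, z up. Can be pinched across its width near the thick end, e.g. 18 mm from it, where it is 27 mm high.
- wedge_tip (a point): Middle of the wedge's thin end, at its underside. The wedge meets the roller's edge when about 39 mm of it is underneath; each further 10 mm raises the edge 1.8 mm and the front feet about 1.6 mm, for a push of 4 to 9 N (more if the hand also presses it down).
- tube1: Blood sample tube, 13 mm thick, 75 mm long, lying along the roller's y in the front groove between the rollers. Origin: on its axis, at mid-length. Leave it lying there.
- tube2: Blood sample tube, 13 mm thick, 75 mm long, lying along the roller's y in the middle groove between the rollers. Origin: on its axis, at mid-length. Leave it lying there.
- tube3: Blood sample tube, 13 mm thick, 75 mm long, lying along the roller's y in the rear groove between the rollers. Origin: on its axis, at mid-length. Leave it lying there.
- stapler: Grey desk stapler, 130 x 36 x 50 mm, on the bench to one side in front of the roller (the wedge lies on the other side). Origin: centre of its underside. Leave alone.
- tube_rack: White rack block 85 x 125 mm with yellow-capped tubes standing in it, 98 mm high. Origin: centre of its underside. Leave alone.
- specimen_pot: Small clear pot with a white lid, 56 mm across, 65 mm high. Origin: centre of its underside. Leave alone.
Things that resemble listed ones, but are neither listed nor needed, are in the scene too. Of the things like the wedge, leave any that is pink, purple or yellow; of the rest the larger one is meant.

How it is judged:
On the way:
1. the wedge, held by the fingers and low on the bench, has its thin end under the middle of the front edge while the front feet still stand on the bench (contact force between the fingers and wedge above 3 N and x of wedge_tip in the frame of front above 0.005 m and y of wedge_tip in the frame of mixer between -0.03 and 0.03 m and angle between the x axis of wedge and the x axis of mixer, either way round below 0.2 rad and x of wedge in the frame of mixer below -0.05 m and height (world z) of wedge below 0.008 m and height (world z) of each of foot_left, foot_right below 0.001 m), for 0.05 s.
At the end, for the whole second after the job is handed in: Front feet 1.2 to 5.5 mm clear, machine tipped (over 0.005 rad) about its standing rear feet (centre up under 3.6 mm), resting on the wedge (over 2 N), untouched by arm and fingers; wedge flat, thin end in within 30 mm of the middle, square to 0.2 rad, gripped (over 3 N); all at rest (height (world z) of foot_left between 0.0012 and 0.0055 m and height (world z) of foot_right between 0.0012 and 0.0055 m and height (world z) of mixer below 0.0036 m and angle between mixer's own z axis and vertical above 0.005 rad and y of wedge_tip in the frame of mixer between -0.03 and 0.03 m and angle between the x axis of wedge and the x axis of mixer, either way round below 0.2 rad and x of wedge in the frame of mixer below -0.05 m and height (world z) of wedge below 0.004 m and angle between wedge's own z axis and vertical below 0.04 rad and contact force between the fingers and wedge above 3 N and contact force between wedge and mixer above 2 N and contact force between each of the fingers, the arm and mixer below 0.3 N and linear speed of each of mixer, wedge below 0.01 m/s); the arm keeps its last pose, push and grip.
It fails at once if the front is raised more than 8 mm (height (world z) of any of foot_left, foot_right above 0.008 m).
It fails at once if the roller is shoved more than 20 mm from its place (distance of mixer from where it was at the start of the episode above 0.02 m).
It fails at once if the arm or fingers lift or push the roller itself (more than 5 N) (contact force between any of the fingers, the arm and mixer above 5 N).
It fails at once if a sample tube leaves its groove or slides more than 30 mm (distance of any of tube1, tube2, tube3 from where it was at the start of the episode above 0.03 m or z of any of tube1, tube2, tube3 in the frame of mixer below 0.07 m or z of any of tube1, tube2, tube3 in the frame of mixer above 0.09 m).
It fails at once if the stapler, tube rack or specimen pot is moved more than 15 mm (distance of any of stapler, tube_rack, specimen_pot from where it was at the start of the episode above 0.015 m).
It also fails if it takes over 42 s, if anything falls off the work surface, if the arm or the gripper's body presses on something with over 40 N, if the wrist force passes 120 N, or if a joint passes its speed limit or range.

## Working session

There is one attempt and no reset: what is moved stays moved. The work goes in short steps, Python scripts to look and compute and a tool call to move; the robot and the scene stay as the last step left them, time stands still between calls to the robot, and variables do not carry over. Pictures are saved under pics/ and viewed, at most 10 in all, crops included, and the job is handed in when it is done.

Besides the shell and the picture viewer there is one more tool, called after "Emit:" as name(argument=value, ...), one argument or row to a line, values as JSON. play_rows: Moves the arm, as the interface text tells. Its arguments: {"type":"object","properties":{"deltas":{"type":"array"},"newtons":{"type":"number"}},"required":["deltas"]}

```bash
mkdir -p pics; python3 - <<'E'
from workcell import *
import cv2
for n in ("top","side"):
    cv2.imwrite(f"pics/{n}0.png",grab_frame(n)[:,:,::-1]); c=get_calibration(n); print(n,c)
s=observe();print(s['position'],s['tool_rot'],s['clock'],s['force'],s['grip_width'])
E
```

```text
top {'fovy': 50.989889233441495, 'cx': 323.9732517539513, 'cy': 197.96445351614608, 'xyz': array([ 0.31185073, -0.03855318,  1.14366798]), 'rotation': array([-2.93787301,  0.0034934 , -1.48764069])}
side {'fovy': 42.992338959526876, 'cx': 320.1075226955562, 'cy': 209.16924205729163, 'xyz': array([-0.3215724 , -1.0215812 ,  0.88400276]), 'rotation': array([-2.11638108, -0.00537275, -0.68973635])}
[0.25406192 0.57071669 0.23079361] [-3.14061246e+00  6.53040706e-05  2.72282378e+00] 0.1 [-0.02224929  1.04750623 -0.58264933] 0.08510859077377683
```

View pics/top0.png

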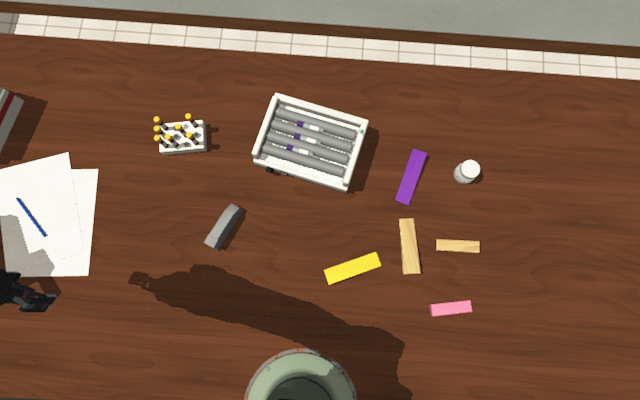

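View pics/side0.png

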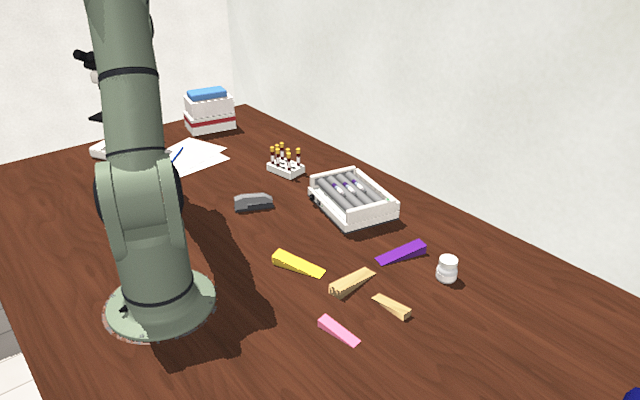

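```bash
cat > h.py <<'E'
import numpy as np,cv2
from scipy.spatial.transform import Rotation as R
def ray(c,uv,z,h=400):
    uv=np.atleast_2d(np.asarray(uv,float)); f=h/2/np.tan(np.radians(c['fovy'])/2)
    d=np.c_[(uv[:,0]-c['cx'])/f,(uv[:,1]-c['cy'])/f,np.ones(len(uv))]@R.from_euler('xyz',c['rotation']).as_matrix().T
    p=np.asarray(c['xyz']); return p+d*((z-p[2])/d[:,2])[:,None]
E
python3 - <<'E'
from workcell import *
from h import *
np.set_printoptions(precision=4,suppress=True)
im=cv2.imread('pics/top0.png');c=get_calibration('top')
hsv=cv2.cvtColor(im,cv2.COLOR_BGR2HSV)
def comp(m,seed):
    n,l,st,ce=cv2.connectedComponentsWithStats(m.astype(np.uint8),connectivity=4)
    return (l==l[seed[1],seed[0]])
g=hsv
print(hsv[246,410],hsv[246,458],hsv[300,380],hsv[183,340])
m=comp((g[...,2]>165)&(g[...,0]>10)&(g[...,0]<25),(410,246))
print('wedge px',m.sum()); k=cv2.findContours(m.astype(np.uint8),0,2)[0][0]
b=cv2.boxPoints(cv2.minAreaRect(k));print(b); w=ray(c,b,0.015);print(w)
ys,xs=np.where((g[...,1]<60)&(g[...,2]>150)); s=(xs>245)&(xs<375)&(ys>85)&(ys<200)
pts=np.c_[xs,ys][s].astype(np.int32); hull=cv2.convexHull(pts); ap=cv2.approxPolyDP(hull,3,True)[:,0]
print(ap,ray(c,ap,0.088),ray(c,ap,0.01))
cv2.imwrite('pics/crop.png',np.hstack([cv2.resize(im[85:205,245:375],None,fx=4,fy=4,interpolation=2),cv2.resize(im[205:285,385:445],(360,480),interpolation=2)])[:,:800])
E
```

```text
[ 20 110 234] [ 22 105 243] [ 11 162 112] [ 33   9 247]
wedge px 899
[[395.8308 218.6462]
 [413.0616 216.4923]
 [420.1077 272.8616]
 [402.877  275.0154]]
[[ 0.5028 -0.2147  0.015 ]
 [ 0.5125 -0.2611  0.015 ]
 [ 0.363  -0.2858  0.015 ]
 [ 0.3536 -0.2406  0.015 ]]
[[368 120]
 [346 190]
 [253 161]
 [251 152]
 [276  92]] [[ 0.7505 -0.1163  0.088 ]
 [ 0.5545 -0.0717  0.088 ]
 [ 0.6121  0.1767  0.088 ]
 [ 0.6361  0.1849  0.088 ]
 [ 0.8107  0.1373  0.088 ]] [[ 0.7829 -0.1221  0.01  ]
 [ 0.5724 -0.0741  0.01  ]
 [ 0.6343  0.1926  0.01  ]
 [ 0.6601  0.2014  0.01  ]
 [ 0.8476  0.1503  0.01  ]]
```

View pics/crop.png

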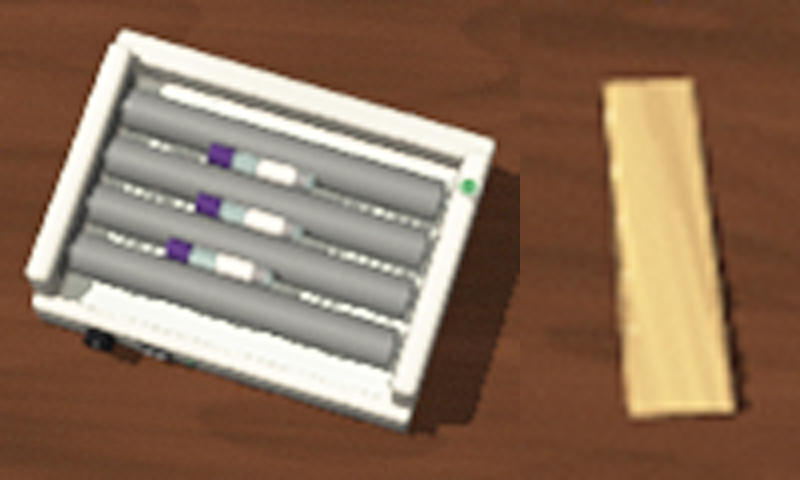

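Top view: roller at about (311,141), lower front edge from (253,162) to (346,190). The wanted natural-wood wedge is at (410,246), thick end towards the robot, with a smaller wood decoy at (458,246). Front-edge middle is about (.603,.059) at yaw -0.23; wedge centre is about (.433,-.250) at yaw 0.17. I'll start moving in an arc.

Emit:
play_rows(
  deltas=[
    [-0.715, -0.494, -0.04, 0, 0, 0.61, 0.2],
    [-0.715, -0.494, -0.04, 0, 0, 0.61, 0.2],
    [-0.715, -0.494, -0.04, 0, 0, 0.61, 0.2],
    [-0.715, -0.494, -0.04, 0, 0, 0.61, 0.2],
    [-0.715, -0.494, -0.04, 0, 0, 0.61, 0.2],
    [-0.715, -0.494, -0.04, 0, 0, 0.61, 0.2],
    [-0.715, -0.494, -0.04, 0, 0, 0.61, 0.2],
    [-0.715, -0.494, -0.04, 0, 0, 0.61, 0.2],
    [-0.715, -0.494, -0.04, 0, 0, 0.61, 0.2],
    [-0.715, -0.494, -0.04, 0, 0, 0.61, 0.2],
  ],
)

```text
clock: 1.1
position: [0.4824, 0.1954, 0.2515]
tool_rot: [3.14, 0.001, 1.436]
force: [0.1, 0.4, 0.8]
grip_width: 0.0682
finger_force: 0.0
```

```bash
cat >> h.py <<'E'
def delta(s,p,yaw):  # deltas in move units from the measured pose to a tool-down pose
    A=R.from_euler('xyz',s['tool_rot']); B=R.from_euler('xyz',[np.pi,0,yaw])
    return np.round(np.r_[A.inv().apply(np.array(p)-s['position'])/.5,(A.inv()*B).as_rotvec()/np.radians(120)],4)
E
python3 - <<'E'
from workcell import *
from h import *
s=observe();print(s['position'],s['tool_rot'],s['qpos'],s['grip_width'],s['clock'])
print(delta(s,[.40,-.25,.20],.168))
E
```

```text
[0.48240788 0.1953525  0.25154499] [3.14036199e+00 1.24531057e-03 1.43590342e+00] [-0.78335963  0.34937675  0.36794511  1.8650026  -0.14943112  0.95383992
 -0.48390034] 0.06815209773283896 1.1
[-9.046e-01 -4.370e-02  1.042e-01  9.000e-04  1.000e-04  6.054e-01]
```

Emit:
play_rows(
  deltas=[
    [-0.905, -0.044, 0.1, 0.001, 0, 0.605, 0.2],
    [-0.905, -0.044, 0.1, 0.001, 0, 0.605, 0.2],
    [-0.905, -0.044, 0.1, 0.001, 0, 0.605, 0.2],
    [-0.905, -0.044, 0.1, 0.001, 0, 0.605, 0.2],
    [-0.905, -0.044, 0.1, 0.001, 0, 0.605, 0.2],
    [-0.905, -0.044, 0.1, 0.001, 0, 0.605, 0.2],
    [-0.905, -0.044, 0.1, 0.001, 0, 0.605, 0.2],
    [-0.905, -0.044, 0.1, 0.001, 0, 0.605, 0.2],
    [-0.905, -0.044, 0.1, 0.001, 0, 0.605, 0.2],
    [-0.905, -0.044, 0.1, 0.001, 0, 0.605, 0.2],
  ],
)

```text
clock: 2.1
position: [0.3998, -0.2511, 0.2009]
tool_rot: [3.141, 0.002, 0.169]
force: [0.3, 1.7, 0.4]
grip_width: 0.0681
finger_force: 0.0
```

```bash
python3 - <<'E'
from workcell import *
from h import *
s=observe();print(s['position'],s['tool_rot'],s['qpos'],s['grip_width'],s['clock'])
c=get_calibration('wrist');im=grab_frame('wrist')[:,:,::-1].copy();cv2.imwrite('pics/w1.png',im)
print(c)
hsv=cv2.cvtColor(im,cv2.COLOR_BGR2HSV)
m=((hsv[...,2]>150)&(hsv[...,0]>14)&(hsv[...,0]<25)&(hsv[...,1]>70)&(hsv[...,1]<150)).astype(np.uint8)
for k in cv2.findContours(m,0,2)[0]:
    if cv2.contourArea(k)>800:
        b=cv2.boxPoints(cv2.minAreaRect(k)); print(cv2.contourArea(k),b.round(),ray(c,b,.015)[:,:2],ray(c,b,0)[:,:2])
        print(cv2.approxPolyDP(k,5,True)[:,0].tolist())
E
```

```text
[ 0.39976961 -0.25112079  0.20094312] [3.14133629e+00 2.39051874e-03 1.69482363e-01] [-0.13146836  0.41098149  0.73991016  2.04731256 -0.37458242  0.82046386
 -0.57357375] 0.06805823858509483 2.1
{'fovy': 63.13558199722544, 'cx': 318.6975446831991, 'cy': 206.1886049038731, 'xyz': array([ 0.47971388, -0.23781702,  0.34346589]), 'rotation': array([ 2.81510402e+00,  7.12717432e-04, -1.40146573e+00])}
```

View pics/w1.png

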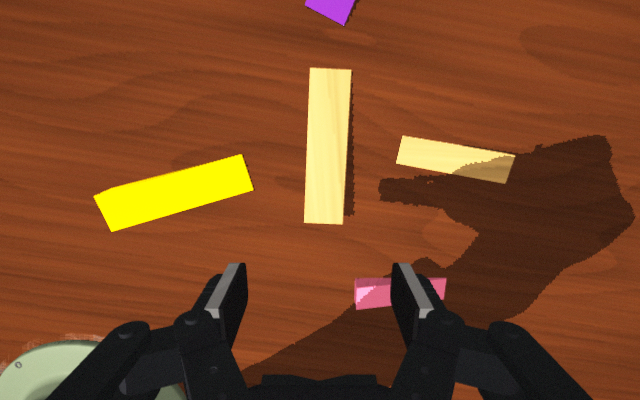

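Wrist view: wedge corners are (309,68) and (352,69) at the thin end, and (304,223) and (343,224) at the thick end. The widths fit a thick end towards the robot.

```bash
python3 - <<'E'
from workcell import *
from h import *
s=observe();c=get_calibration('wrist')
t=ray(c,[[309,68],[352,69]],.003);k=ray(c,[[304,223],[343,224]],.03);T=t.mean(0)[:2];K=k.mean(0)[:2];v=T-K
yaw=np.arctan2(v[1],v[0]);L=np.linalg.norm(v);print(T,K,L,yaw,np.linalg.norm(t[0]-t[1]),np.linalg.norm(k[0]-k[1]))
g=K+v/L*.018;print(g)
for z in (.08,.008): print(z,delta(s,[*g,z],yaw))
E
```

```text
[ 0.50693598 -0.24222284] [ 0.35790989 -0.26176918] 0.15030248206958732 0.13041609801647988 0.04154404315885845 0.04039023335986486
[ 0.37575703 -0.25942834]
0.08 [-0.0515  0.0116  0.2419 -0.0003  0.0011  0.0204]
0.008 [-5.120e-02  1.170e-02  3.859e-01 -3.000e-04  1.100e-03  2.040e-02]
```

Emit:
play_rows(
  deltas=[
    [-0.051, 0.012, 0.08, 0, 0.001, 0.02, 0.2],
    [-0.051, 0.012, 0.16, 0, 0.001, 0.02, 0.2],
    [-0.051, 0.012, 0.23, 0, 0.001, 0.02, 0.2],
    [-0.051, 0.012, 0.29, 0, 0.001, 0.02, 0.2],
    [-0.051, 0.012, 0.34, 0, 0.001, 0.02, 0.2],
    [-0.051, 0.012, 0.37, 0, 0.001, 0.02, 0.2],
    [-0.051, 0.012, 0.385, 0, 0.001, 0.02, 0.2],
    [-0.051, 0.012, 0.396, 0, 0.001, 0.02, 0.2],
    [-0.051, 0.012, 0.396, 0, 0.001, 0.02, 0.2],
  ],
  newtons=40,
)

```text
clock: 3.05
position: [0.3778, -0.256, 0.0033]
tool_rot: [-3.14, -0.001, 0.137]
force: [0.8, -0.4, -0.0]
grip_width: 0.0681
finger_force: 0.0
```

Emit:
play_rows(
  deltas=[
    [0, 0, 0, 0, 0, 0, 0.7],
    [0, 0, 0, 0, 0, 0, 0.7],
    [0, 0, 0, 0, 0, 0, 0.8],
    [0, 0, 0, 0, 0, 0, 0.8],
    [0, 0, 0, 0, 0, 0, 0.8],
    [0, 0, 0, 0, 0, 0, 0.8],
  ],
  newtons=40,
)

```text
clock: 3.65
position: [0.378, -0.2566, 0.0042]
tool_rot: [-3.141, -0.002, 0.136]
force: [-1.2, 0.9, 13.9]
grip_width: 0.0397
finger_force: 38.3
```

```bash
python3 - <<'E'
from workcell import *
from h import *
s=observe();print(s['position'],s['tool_rot'],s['force'],s['grip_width'],s['finger_force'],s['clock'])
E
```

```text
[ 0.37796254 -0.25655704  0.00416004] [-3.14063514e+00 -2.14842807e-03  1.36078509e-01] [-1.22328941  0.87629025 13.89216348] 0.0397289255133813 38.32680200089271 3.65
```

Emit:
play_rows(
  deltas=[
    [0, 0, -0.04, 0, 0, 0, 0.8],
    [0, 0, -0.1, 0, 0, 0, 0.8],
    [0.02, -0.06, -0.15, 0, 0, 0.01, 0.8],
    [0.04, -0.15, -0.15, 0, 0, 0.04, 0.8],
    [0.07, -0.25, -0.15, 0, 0, 0.07, 0.8],
    [0.1, -0.35, -0.15, 0, 0, 0.1, 0.8],
    [0.13, -0.45, -0.15, 0, 0, 0.13, 0.8],
    [0.16, -0.55, -0.15, 0, 0, 0.15, 0.8],
    [0.18, -0.64, -0.15, 0, 0, 0.17, 0.8],
    [0.196, -0.692, -0.15, 0, 0, 0.175, 0.8],
  ],
)

```text
clock: 4.65
position: [0.4273, 0.1025, 0.0793]
tool_rot: [-3.139, -0.0, -0.231]
force: [1.3, -0.2, -0.8]
grip_width: 0.0393
finger_force: 40.9
```

```bash
python3 - <<'E'
from workcell import *
from h import *
s=observe();print(s['position'],s['tool_rot'],s['force'],s['grip_width'],s['finger_force'],s['clock'])
c=get_calibration('wrist');print(c);im=grab_frame('wrist')[:,:,::-1].copy();cv2.imwrite('pics/w2.png',im)
E
```

```text
[0.42733039 0.10254498 0.07932669] [-3.13901105e+00 -4.01696481e-04 -2.30566448e-01] [ 1.3141131  -0.19038942 -0.797007  ] 0.03929689225570526 40.90476110545751 4.65
{'fovy': 63.13558199722544, 'cx': 318.6975446831991, 'cy': 206.1886049038731, 'xyz': array([0.50578597, 0.08277061, 0.22204953]), 'rotation': array([ 2.81740674,  0.00378068, -1.80159997])}
```

View pics/w2.png

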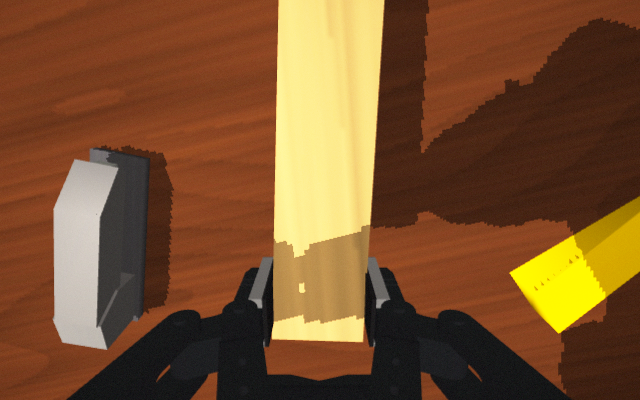

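Wedge is gripped square, spanning columns 272–383, with the stapler clear on the left. Lowering it to the bench in front of the roller.

Emit:
play_rows(
  deltas=[
    [0, 0.005, 0.05, 0, 0, 0, 0.8],
    [0, 0.005, 0.1, 0, 0, 0, 0.8],
    [0, 0.005, 0.13, 0, 0, 0, 0.8],
    [0, 0.005, 0.142, 0, 0, 0, 0.8],
    [0, 0.005, 0.147, 0, 0, 0, 0.8],
    [0, 0.005, 0.149, 0, 0, 0, 0.8],
    [0, 0.005, 0.149, 0, 0, 0, 0.8],
  ],
)

```text
clock: 5.4
position: [0.4274, 0.0973, 0.005]
tool_rot: [-3.139, -0.001, -0.23]
force: [-0.2, 0.4, -1.3]
grip_width: 0.0396
finger_force: 40.9
```

```bash
python3 - <<'E'
from workcell import *
from h import *
s=observe();print(s['position'],s['tool_rot'],s['force'],s['moment'],s['finger_force'],s['clock'])
a=grab_frame('top')[:,:,::-1];b=grab_frame('side')[:,:,::-1]
cv2.imwrite('pics/t3.png',a);cv2.imwrite('pics/s3.png',b)
v=np.vstack([cv2.resize(a[85:235,220:400],(360,300),interpolation=2),cv2.resize(b[120:270,240:420],(360,300),interpolation=2)])
cv2.imwrite('pics/m3.png',np.hstack([v[:300],v[300:]]))
E
```

```text
[0.42736976 0.09733949 0.00497583] [-3.13933671e+00 -9.52240313e-04 -2.30290581e-01] [-0.20304657  0.41503313 -1.25290828] [ 0.0179993   0.0050686  -0.02013663] 40.893677794647374 5.4
```

View pics/m3.png

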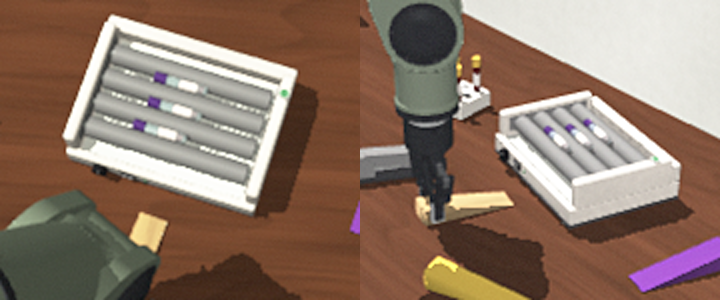

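Top crop: the tip lies on the line through the middle of the front edge, about 45 mm in front of it. The side crop shows the wedge flat on the bench. Advancing.

Emit:
play_rows(
  deltas=[
    [0.02, 0, 0.001, 0, 0, 0, 0.8],
    [0.04, 0, 0.001, 0, 0, 0, 0.8],
    [0.06, 0, 0.001, 0, 0, 0, 0.8],
    [0.08, 0, 0.001, 0, 0, 0, 0.8],
    [0.1, 0, 0.001, 0, 0, 0, 0.8],
    [0.12, 0, 0.001, 0, 0, 0, 0.8],
    [0.13, 0, 0.001, 0, 0, 0, 0.8],
    [0.13, 0, 0.001, 0, 0, 0, 0.8],
  ],
)

```text
clock: 6.3
position: [0.4919, 0.0819, 0.0043]
tool_rot: [-3.14, -0.002, -0.231]
force: [1.6, -0.5, 2.3]
grip_width: 0.0393
finger_force: 41.2
```

Emit:
play_rows(
  deltas=[
    [0.006, 0, 0, 0, 0, 0, 0.8],
    [0.012, 0, 0, 0, 0, 0, 0.8],
    [0.018, 0, 0, 0, 0, 0, 0.8],
    [0.018, 0, 0, 0, 0, 0, 0.8],
  ],
)

```text
clock: 6.7
position: [0.4995, 0.0802, 0.0042]
tool_rot: [-3.14, 0.0, -0.23]
force: [-3.7, 1.1, 9.7]
grip_width: 0.0393
finger_force: 42.3
```

Emit:
play_rows(
  deltas=[
    [0.005, 0, 0, 0, 0, 0, 0.8],
    [0.01, 0, 0, 0, 0, 0, 0.8],
    [0.01, 0, 0, 0, 0, 0, 0.8],
  ],
)

```text
clock: 7.0
position: [0.5043, 0.0791, 0.0043]
tool_rot: [-3.14, 0.0, -0.23]
force: [-4.8, 1.0, 9.5]
grip_width: 0.0393
finger_force: 42.3
```

Emit:
play_rows(
  deltas=[
    [0, 0, -0.0012, 0, 0, 0, 0.8],
    [0, 0, -0.0012, 0, 0, 0, 0.8],
  ],
)

```text
clock: 7.2
position: [0.5043, 0.0791, 0.0046]
tool_rot: [-3.14, -0.0, -0.23]
force: [-0.6, 0.6, -1.5]
grip_width: 0.0394
finger_force: 41.0
```

Emit:
play_rows(
  deltas=[
    [0.004, 0, 0, 0, 0, 0, 0.8],
    [0.008, 0, 0, 0, 0, 0, 0.8],
    [0.008, 0, 0, 0, 0, 0, 0.8],
  ],
)

```text
clock: 7.5
position: [0.5078, 0.0783, 0.0044]
tool_rot: [-3.14, 0.0, -0.23]
force: [-2.7, 0.5, -0.5]
grip_width: 0.0397
finger_force: 40.8
```

Emit:
play_rows(
  deltas=[
    [0.004, 0, 0, 0, 0, 0, 0.8],
    [0.008, 0, 0, 0, 0, 0, 0.8],
    [0.008, 0, 0, 0, 0, 0, 0.8],
  ],
)

```text
clock: 7.8
position: [0.512, 0.0773, 0.0046]
tool_rot: [-3.14, -0.001, -0.23]
force: [-1.8, 0.3, -1.1]
grip_width: 0.0392
finger_force: 40.8
```

Emit:
play_rows(
  deltas=[
    [0.004, 0, 0, 0, 0, 0, 0.8],
    [0.008, 0, 0, 0, 0, 0, 0.8],
    [0.008, 0, 0, 0, 0, 0, 0.8],
  ],
)

```text
clock: 8.1
position: [0.516, 0.0764, 0.0046]
tool_rot: [-3.14, -0.001, -0.23]
force: [-3.2, -0.5, -2.7]
grip_width: 0.0393
finger_force: 40.7
```

Emit:
play_rows(
  deltas=[
    [0.004, 0, 0, 0, 0, 0, 0.8],
    [0.008, 0, 0, 0, 0, 0, 0.8],
    [0.008, 0, 0, 0, 0, 0, 0.8],
  ],
)

```text
clock: 8.4
position: [0.5199, 0.0755, 0.0046]
tool_rot: [-3.14, -0.001, -0.23]
force: [-2.0, 0.6, -0.4]
grip_width: 0.0394
finger_force: 40.7
```

Emit:
play_rows(
  deltas=[
    [0.004, 0, 0, 0, 0, 0, 0.8],
    [0.008, 0, 0, 0, 0, 0, 0.8],
    [0.008, 0, 0, 0, 0, 0, 0.8],
  ],
)

```text
clock: 8.7
position: [0.5238, 0.0745, 0.0046]
tool_rot: [-3.14, -0.001, -0.23]
force: [-1.7, 1.1, -2.1]
grip_width: 0.0398
finger_force: 40.7
```

```bash
cat > look.py <<'E'
import sys
from workcell import *
from h import *
n=sys.argv[1]; F=[]
for i in range(6):
    b=grab_frame('side' if i%2 else 'top'); cv2.imwrite(f"pics/{'s' if i%2 else 't'}{n}.png",b[:,:,::-1]); F.append(observe()['force'])
print(np.mean(F,0),np.std(F,0),observe()['position'],observe()['clock'])
a0=cv2.cvtColor(cv2.imread('pics/s3.png'),6).astype(np.float32);a=cv2.cvtColor(cv2.imread(f'pics/s{n}.png'),6).astype(np.float32)
for nm,(x,y,w,h) in dict(front=(305,165,30,30),frontR=(330,205,40,28),rearR=(378,185,25,35),rearL=(340,160,25,25)).items():
    print(nm,cv2.phaseCorrelate(a0[y:y+h,x:x+w],a[y:y+h,x:x+w],cv2.createHanningWindow((w,h),cv2.CV_32F)))
E
python3 look.py 4; python3 - <<'E'
import cv2
b=cv2.imread('pics/s4.png');t=cv2.imread('pics/t4.png')
cv2.imwrite('pics/m4.png',cv2.vconcat([cv2.resize(b[150:250,280:410],None,fx=4,fy=4,interpolation=2)]))
E
```

```text
[-0.42727785  0.01431483 -2.14970656] [0.81311902 0.48549301 0.48086874] [0.52378259 0.07456979 0.00469097] 9.0
front ((-0.07919245865807589, -0.9166235199801118), 0.5888723958863152)
frontR ((0.8077985422703833, -0.6059024140369544), 0.8076454861958822)
rearR ((0.6629149840407642, 0.08751781803476177), 1.1784951753086514)
rearL ((0.40348805251904984, 0.2961532555996804), 1.0704718841552734)
```

View pics/m4.png

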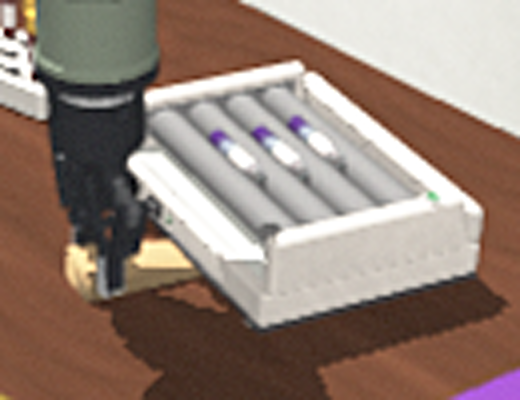

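The side crop shows the wedge under the middle of the front edge. The front has shifted up about 0.6–0.9 px while the rear stays level, so it has made contact. I'll push a little further, gently, and compare.

Emit:
play_rows(
  deltas=[
    [0.004, 0, 0, 0, 0, 0, 0.8],
    [0.008, 0, 0, 0, 0, 0, 0.8],
  ],
)

```text
clock: 9.2
position: [0.527, 0.0738, 0.0045]
tool_rot: [-3.14, 0.001, -0.23]
force: [-5.2, 1.1, -1.1]
grip_width: 0.0393
finger_force: 40.9
```

Emit:
play_rows(
  deltas=[
    [0.004, 0, 0, 0, 0, 0, 0.8],
    [0.008, 0, 0, 0, 0, 0, 0.8],
  ],
)

```text
clock: 9.4
position: [0.5313, 0.0728, 0.0045]
tool_rot: [-3.14, 0.0, -0.23]
force: [-4.3, 1.3, -0.6]
grip_width: 0.0397
finger_force: 40.9
```

```bash
python3 look.py 5; python3 - <<'E'
from h import *
# subpixel point tracks front vs rear
a0=cv2.imread('pics/s3.png',0)
for n in (4,5):
    a=cv2.imread(f'pics/s{n}.png',0)
    p=np.array([[397,202],[344,231],[351,167],[365,185],[399,205],[387,199],[371,219],[345,212],[329,193]],np.float32)[:,None]
    m=np.zeros_like(a0);m[160:235,330:403]=255
    q=cv2.goodFeaturesToTrack(a0,40,.05,5,mask=m)
    r,st,e=cv2.calcOpticalFlowPyrLK(a0,a,q,None,winSize=(13,13),maxLevel=0)
    q=q[:,0];d=r[:,0]-q; o=np.argsort(q[:,0]); 
    print(n);print(np.c_[q,d,e][o][st[o,0]>0].round(2).tolist())
E
```

```text
[-1.03566504 -0.00627056 -2.62941345] [1.01915784 0.34458793 0.3649468 ] [0.53156197 0.07271459 0.0046536 ] 9.7
front ((0.9343838736428864, -1.2184713775209026), 0.636835798687405)
frontR ((0.15799941088667424, -0.6129416928420408), 0.3963759167989095)
rearR ((0.6885639116727411, -0.2563051431720318), 1.1364120133717854)
rearL ((0.340758770202628, 0.3437914718306807), 1.0576050354003905)
4
[[332.0, 175.0, 0.5, -0.5400000214576721, 7.920000076293945], [335.0, 184.0, 0.4099999964237213, -0.6200000047683716, 5.610000133514404], [337.0, 190.0, 0.41999998688697815, -0.6899999976158142, 5.699999809265137], [342.0, 173.0, 0.4000000059604645, -0.33000001311302185, 7.289999961853027], [342.0, 191.0, 0.5199999809265137, -0.6000000238418579, 6.590000152587891], [344.0, 211.0, 1.1699999570846558, -0.30000001192092896, 23.030000686645508], [345.0, 231.0, 0.3700000047683716, -1.0299999713897705, 12.039999961853027], [346.0, 183.0, 0.46000000834465027, -0.4399999976158142, 6.510000228881836], [347.0, 224.0, -3.380000114440918, -6.599999904632568, 23.350000381469727], [348.0, 189.0, 0.43000000715255
[... 2619 characters left out ...]
11475, -0.9300000071525574, 2.9800000190734863], [365.0, 191.0, 0.4300000071525574, -0.5400000214576721, 5.840000152587891], [375.0, 200.0, 0.33000001311302185, -0.6399999856948853, 4.289999961853027], [379.0, 222.0, -1.5800000429153442, -0.019999999552965164, 3.9100000858306885], [380.0, 199.0, 0.20000000298023224, -0.5400000214576721, 5.389999866485596], [386.0, 221.0, -1.0, 0.009999999776482582, 3.25], [386.0, 198.0, 0.17000000178813934, -0.3400000035762787, 6.730000019073486], [398.0, 210.0, 0.33000001311302185, -0.05000000074505806, 4.239999771118164], [398.0, 217.0, 0.23000000417232513, -0.10999999940395355, 4.03000020980835], [399.0, 202.0, 0.5299999713897705, 0.0, 4.489999771118164]]
```

```bash
cat > tilt.py <<'E'
import sys
from workcell import *
from h import *
from scipy.optimize import least_squares
c=get_calibration('side');f=200/np.tan(np.radians(c['fovy'])/2);RC=R.from_euler('xyz',c['rotation']).as_matrix()
def proj(P):
    d=(P-c['xyz'])@RC; return np.c_[f*d[:,0]/d[:,2]+c['cx'],f*d[:,1]/d[:,2]+c['cy']]
a0=cv2.imread('pics/s3.png',0);m=np.zeros_like(a0);m[165:206,330:370]=255
q=cv2.goodFeaturesToTrack(a0,40,.03,4,mask=m)
M=R.from_euler('z',-.23);O=np.array([.603,.059,0])+M.apply([.1,0,0])
for n in sys.argv[1:]:
    r,st,e=cv2.calcOpticalFlowPyrLK(a0,cv2.imread(f'pics/s{n}.png',0),q,None,winSize=(13,13),maxLevel=0)
    k=(st[:,0]>0)&(e[:,0]<9);u=q[k,0];d=(r-q)[k,0]
    for z in (.06,.08):
        L=M.inv().apply(ray(c,u,z)-O); piv=np.array([.08,0,0])
        g=lambda p:(proj(M.apply(R.from_euler('y',p[0]/165).apply(L-piv)+piv+[p[1]/1e3,0,0])+O)-proj(M.apply(L)+O)-d).ravel()
        s=least_squares(g,[1,0],loss='soft_l1',f_scale=.1);sd=np.sqrt(np.mean(s.fun**2))
        print(n,z,'foot mm, slide mm',s.x,'rms',sd,k.sum(),L[:,0].min(),L[:,0].max())
E
python3 tilt.py 4 5
```

```text
4 0.06 foot mm, slide mm [3.46661761 0.23545451] rms 1.5185963326708571 21 -0.08479667732471277 0.10025051944687745
4 0.08 foot mm, slide mm [2.78372064 0.08807872] rms 1.5267092356663579 21 -0.10103643301954891 0.07951934198533285
5 0.06 foot mm, slide mm [5.10438088 0.07579538] rms 0.6564622043872904 20 -0.08479667732471277 0.10025051944687745
5 0.08 foot mm, slide mm [ 4.1132536  -0.14315336] rms 0.6418930845567477 20 -0.10103643301954891 0.07951934198533285
```

The fit gives about 4.1 mm clear with no slide. It's within the band but above the requested 3 mm, so I'll ease back a few mm and end on a small inward push.

Emit:
play_rows(
  deltas=[
    [-0.003, 0, 0, 0, 0, 0, 0.8],
    [-0.006, 0, 0, 0, 0, 0, 0.8],
    [-0.009, 0, 0, 0, 0, 0, 0.8],
    [-0.012, 0, 0, 0, 0, 0, 0.8],
    [-0.015, 0, 0, 0, 0, 0, 0.8],
    [-0.015, 0, 0, 0, 0, 0, 0.8],
    [-0.013, 0, 0, 0, 0, 0, 0.8],
    [-0.011, 0, 0, 0, 0, 0, 0.8],
    [-0.011, 0, 0, 0, 0, 0, 0.8],
  ],
)

```text
clock: 10.6
position: [0.5253, 0.0742, 0.0044]
tool_rot: [-3.14, 0.001, -0.23]
force: [-4.9, 1.3, -0.5]
grip_width: 0.0394
finger_force: 40.9
```

```bash
python3 look.py 6|head -1; python3 tilt.py 6; python3 - <<'E'
import cv2
b=cv2.imread('pics/s6.png');t=cv2.imread('pics/t6.png')
cv2.imwrite('pics/m6.png',cv2.hconcat([cv2.resize(b[150:250,280:410],None,fx=3,fy=3,interpolation=2),cv2.resize(t[90:190,240:370],None,fx=3,fy=3,interpolation=2)]))
E
```

```text
[-4.64495098  1.17254636 -1.41704688] [0.49878045 0.22165309 0.36500668] [0.52574197 0.07414481 0.00451582] 10.9
6 0.06 foot mm, slide mm [4.04792209 0.03252435] rms 1.535927080333632 21 -0.08479667732471277 0.10025051944687745
6 0.08 foot mm, slide mm [ 3.2639881  -0.14128946] rms 1.5447857717777131 21 -0.10103643301954891 0.07951934198533285
```

View pics/m6.png

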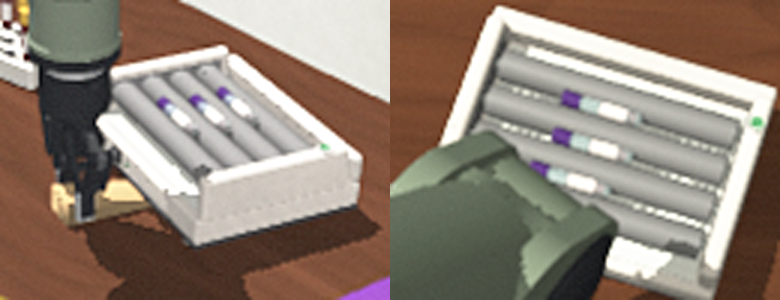

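Side and top crops: the wedge is in the middle, the three tubes are in their grooves, and the hand is clear of the front face. The gap is about 3.3 mm with a steady push of about 4.7 N. Handing in.

```bash
python3 -c "
from workcell import *
print(job_done())"
```

```text
the job is handed in; nothing more can be done
None
```

I pushed the wedge under the middle of the roller's front edge and handed the job in, still gripped and pushed in at about 5 N. By my image-based estimate the front feet are about 3.3 mm clear (peak about 4.1 mm), the roller did not slide and the tubes are still in their grooves; no verdict came back.

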